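# Unlock the drying rack, lay the primed strips on it and start the blower

## Robot

A 6-joint arm with a two-finger parallel gripper is mounted at the origin on the work surface. World frame = base frame: x ahead of the robot, y to its left, z up, the work surface at z = 0. Lengths are in mm, angles in rad, forces in N, time in s.
With the tool pointing down it reaches from about 275 to 825 mm from the base axis. Payload 4.9 kg.
Tool frame: the origin (TCP) lies at the very end of the fingers, on their centre line; the grasp point (between the pads) lies 19 mm behind it; z points along the fingers, y is the direction in which the jaws open and shut (so a half turn about z gives the same grasp; the last joint's range is limited). The gripper opens to 85 mm and grips with 20 to 120 N. Pads are 22 mm wide; open, the fingers measure 114 mm over their backs; the gripper's body (76 mm by 85 mm) begins 54 mm behind the grasp point. The pads swing forward as they close: fully open they stand 13 mm farther back than shut.
Start: joints at [1.047, 0.326, -0.193, 1.052, 0, 1.437], TCP at [208.998, 508.762, 231.281] pointing down, gripper open.
Joint ranges: [-2.65, 2.65], [-0.97, 1.79], [-1.3, 1.35], [-1.93, 2.1], [-1.47, 1.37], [-3.14, 3.14]. Speed limits (rad/s): [2.57, 2.57, 3.14, 3.14, 3.14, 3.14].

## Interface

Orientations are given as [roll, pitch, yaw] about the fixed x, y, z axes, in that order (R = Rz(yaw) Ry(pitch) Rx(roll)).
In Python, from bench import bot, solve_ik, imaging gives the robot as it stands. Calls block until the motion is done:
- bot.move_ptp(position, orientation): joint-space move of the TCP to a pose.
- bot.movel(position, rot=None, max_speed=150, threshold=None): straight line of the TCP; rot=None keeps the orientation; max_speed is the mean speed in mm/s. With threshold (N) it stops when the force on the tool has changed by that much, and returns True; else False.
- bot.move_j(angles): joint-space move.
- bot.grip(opening, effort=None): opening from 0.0 (shut) to 1.0 (fully open); effort is the grip in N (None keeps the last); returns when the fingers have stopped.
- bot.dwell(seconds).
- solve_ik(position, orientation): joint angles nearest the present ones, or None.
- bot.get_state(): the state.
- imaging.capture(name): name is "scene" or "top" or "wrist"; returns the picture (384x512x3 uint8, blue, green, red); there is no depth.
- imaging.camera_model(name): a dict with "K" (3x3 intrinsics, pixels), "position" and "rotation" of the camera in the world. Camera axes: x right, y up, looking along -z (the intrinsics and any distortion apply to the point x, -y, -z); pixel columns grow to the right and rows downward; lengths in mm; the calibration is good to about 2 mm. A picture is of the moment at which its call begins: read the wrist's pose just before it. camera_model takes no time and is no camera call; for the wrist camera it gives the pose at the moment of the call.
A pose or a line that the arm cannot do raises bot.IKError and nothing moves.
- bot.sign_off(): hands the job in, once; it reports no verdict.
The state is a dict: "t": time; "qpos": joint angles; "joint_velocities": joint speeds; "effort": joint torques, N m; "tcp_pos": TCP position; "orientation": TCP orientation; "contact_force": force on the tool from outside, world axes, zero at the start; "wrist_torque": the same for the moment, N m; "opening": opening from 0.0 (shut) to 1.0 (fully open).
Only numpy, scipy, OpenCV 4.12 (cv2) and the standard library are available. Lean on these libraries where they do the work, as an engineer would, in place of code of your own. Each camera call takes 0.05 s, during which the arm holds its last target.

## Task

Draw the locking pin of the drying rack straight up out of its bore and hang it by its collar in the open side notch next to it, then pull the rack's front rail all the way out by its handle. Lay every white strip side by side across the two rails, sloping down to the front, its lower end on the front rail behind the lip, and only when all of them lie there throw the blower's toggle lever right over away from the robot. Leave the other things on the bench where they are, and the pin in its notch and the rail out.

Things in the scene. Friction and masses are not known exactly. Their poses are not given: they have to be found in the camera images.
- rack: Fixed aluminium drying rack, 317 mm wide. Origin on the table at its middle; x from its front (robot side) to its back, y to its left seen from the robot, z up. A strip lying right runs along x, slopes 16 to 18 degrees down to the front, its centre near x = 17 mm, z = 111 mm. White lock lug on the -y side: plate, top z = 85 mm, x -60 to 68 mm, y -215 to -165 mm.
- rear_rail (a point): Middle of the top of the fixed rear rail: bar 12 mm wide along the rack's y, at rack x = 60 mm (54 to 66), top z = 115 mm. Axes as the rack's. Between the rails the rack is open. Cheeks 30 mm high stand at both ends of both rails at rack y = +-150 mm; strips lie between them.
- lip (a point): Middle of the foot of the lip's inner face on the sliding front rail. The rail is a bar along the rack's y whose top, z = 80 mm, runs from here 22 mm towards the back; the lip is 6 mm thick, 14 mm higher than the top. At rack x = -1 mm stowed, -71 mm pulled out. Axes as the rack's.
- back_stop (a point): Middle of the front face of the back stop, a bar along the rack's y at rack x = 110 mm, from z = 121 to 155 mm; it stops the strips' upper ends, so a strip has about 18 mm of play between lip and stop. Axes as the rack's.
- bore (a point): Mouth of the vertical 15 mm bore through the 14 mm thick lug, on its axis at the lug's top, 85 mm above the table; the pin starts here. Axes as the rack's.
- notch (a point): Where the pin's axis stands when parked in the lug's open notch, at the lug's top, 85 mm above the table. The notch is 16 mm wide in the rack's x, cut right through the 14 mm lug and open to the rack's -y side; closed end 9 mm to the +y of this point, open edge 24 mm to the -y. Axes as the rack's.
- pin: Steel locking pin, upright in the bore, collar resting on the lug. Origin on its axis at the underside of the collar; z up along the axis. Below: shank 12 mm thick, 58 mm long with a tapered tip. Above: collar 28 mm across, 8 mm high, then a black round grip 20 mm thick from 8 to 48 mm above the origin. 100 g. Parked: collar on the lug, shank in the notch.
- front_rail (a joint): Slide of the front rail with lip and handle, in m: 0 stowed, 0.070 fully out towards the robot (rack's -x). Locked while the pin is in the bore. Moves with about 3 N and stays where it is left.
- handle (a point): Middle of the front rail's black handle bar, 77 mm above the table: bar 14 by 14 mm, 110 mm long along the rack's y, 34 mm of free space between it and the lip; free below. Moves with the rail; axes as the rack's.
- strip0: White primed wooden strip, 170 by 36 by 14 mm (its x, y, z), lying flat on the table to the robot's right at the start; origin at its centre. 40 to 85 g. May be absent.
- strip1: White primed wooden strip, 170 by 36 by 14 mm (its x, y, z), lying flat on the table to the robot's right at the start; origin at its centre. 40 to 85 g. May be absent.
- strip2: White primed wooden strip, 170 by 36 by 14 mm (its x, y, z), lying flat on the table to the robot's right at the start; origin at its centre. 40 to 85 g. May be absent.
- strip3: White primed wooden strip, 170 by 36 by 14 mm (its x, y, z), lying flat on the table to the robot's right at the start; origin at its centre. 40 to 85 g. May be absent.
- switch (a joint): Angle of the blower's toggle lever in rad: about 0 to 0.15 at the start, leaning towards the robot (base's -x); 1.0 thrown over away from the robot (base's +x). Stays where it is left; needs a light push of a few N.
- switch_tip (a point): Centre of the 26 mm ball at the tip of the toggle lever: grey 10 mm stick on a black block to the robot's right, behind the strips; pivot 80 mm from this point, 22 mm above the table over the block's origin. About 92 mm above the table at both ends of its swing. Leans to the base's -x at 0.
- switch_base: Black block of the toggle lever, 70 by 50 by 25 mm, fixed to the table; origin under its centre; its x axis is the direction in which the lever is thrown.
- sanding_block: Cork block 70 by 40 by 30 mm; bystander. Origin under its centre.
- offcut: Brown wooden offcut 80 by 50 by 18 mm; bystander. Origin under its centre.
- ply_ring: Plywood ring 120 mm across, 18 mm high; bystander. Origin under its centre.
- tape_roll: Grey tape roll 100 mm across, 45 mm high; bystander. Origin under its centre.
Not all that is in view belongs to the job. What is shaped like the strip0 but orange or red is not meant.

How it is judged:
By the outcome, as a careful person would: the job done as asked, in the order asked, and still so for the second after the job is handed in, with the robot touching nothing.
Of strip0, strip1, strip2, strip3 only 2 to 4 are there at a start; the rules pass over those that are not, and their reading is None.
At some moment in a run one of strip0, strip1, strip2, strip3 may be knocked a few centimetres aside while the robot is not near it.
It also fails if it takes over 210 s, if anything falls off the work surface, if the arm or the gripper's body presses on something with over 40 N, if the wrist force passes 120 N, or if a joint passes its speed limit or range.

## Working session

There is one attempt and no reset: what is moved stays moved. The work goes in short steps, each a Python script; the robot and the scene stay as the last script left them, time stands still between calls to the robot, and variables do not carry over. Pictures are saved under pics/ and viewed, and the job is handed in when it is done.

```bash
ls; mkdir -p pics
python3 - <<'E'
from bench import bot, solve_ik, imaging
import cv2
for n in ("scene","top","wrist"):
    im=imaging.capture(n); cv2.imwrite(f"pics/{n}0.png",im)
    m=imaging.camera_model(n); print(n,m)
print(bot.get_state())
E
```

```text
pics
scene {'K': array([[375.90972862,   0.        , 255.11008061],
       [  0.        , 375.90972862, 189.70151618],
       [  0.        ,   0.        ,   1.        ]]), 'position': array([1335.6444347 , -160.86586124,  682.32432076]), 'rotation': array([0.97903434, 0.00276948, 1.39390668])}
top {'K': array([[360.25248083,   0.        , 253.37393095],
       [  0.        , 360.25248083, 196.86523361],
       [  0.        ,   0.        ,   1.        ]]), 'position': array([ 426.32436671,  -16.21788392, 1269.75679836]), 'rotation': array([ 0.03068891, -0.01166718, -1.54116168])}
wrist {'K': array([[292.92654349,   0.        , 258.3017295 ],
       [  0.        , 292.92654349, 196.48047547],
       [  0.        ,   0.        ,   1.        ]]), 'position': array([142.64893829, 536.28331748, 373.25440752]), 'rotation': array([-0.28348184,  0.0031495 ,  1.1813923 ])}
{'t': 0.15, 'qpos': array([ 1.04681307e+00,  3.26779325e-01, -1.93355181e-01,  1.05202106e+00,
       -5.19394354e-06,  1.43659157e+00]), 'joint_velocities': array([ 0.00264967, -0.00065699,  0.00186184, -0.00057164, -0.00040899,
       -0.00042073]), 'effort': array([ 4.94233082e-04, -4.43704498e+01,  2.62664545e+01,  1.04803039e-02,
       -1.89606944e-04,  1.25869354e-05]), 'tcp_pos': array([208.75603887, 508.35412912, 230.67824931]), 'orientation': array([-3.14024495e+00, -1.76721489e-04,  2.75181404e+00]), 'contact_force': array([ 0.21620939, -1.00396851,  0.29169485]), 'wrist_torque': array([-0.01193147, -0.02472451,  0.02852356]), 'opening': 0.9999978751592387}
```

View pics/scene0.png

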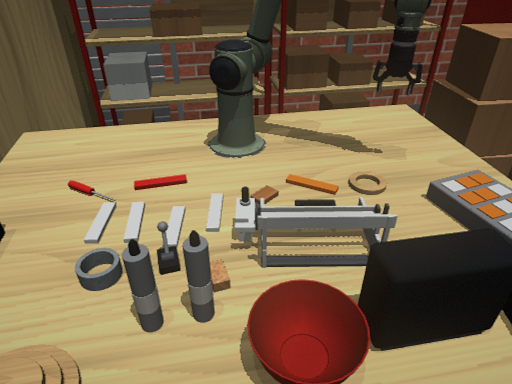

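View pics/top0.png

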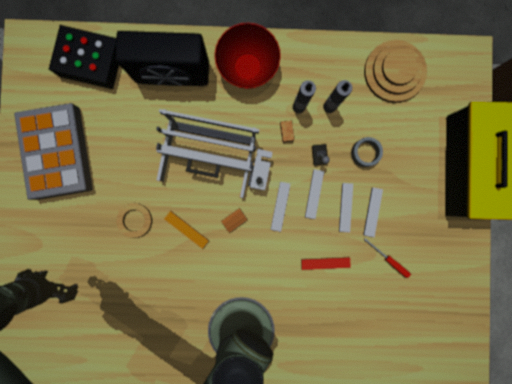

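View pics/wrist0.png

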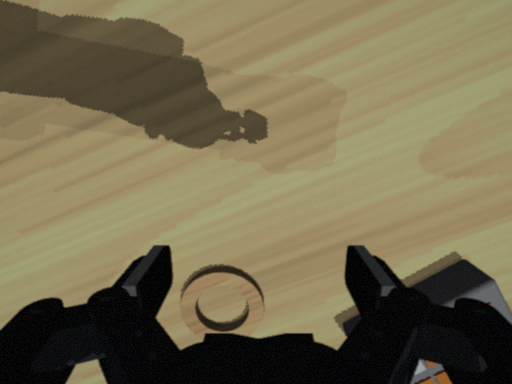

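The top view shows four white strips at (282,206), (315,193), (346,207) and (373,211). The orange strip at (187,229) and the red one at (326,263) are distractors. The rack is at about (208,150), with the lug and pin at (262,168) and the toggle at (320,155).

```bash
cat > h.py <<'E'
from bench import bot, solve_ik, imaging
import numpy as np, cv2
from scipy.spatial.transform import Rotation as R
def cam(n):
    m=imaging.camera_model(n); return dict(K=np.array(m["K"]),p=np.array(m["position"]),R=R.from_euler("xyz",m["rotation"]).as_matrix())
def ray(c,u,v):
    d=np.linalg.inv(c["K"])@np.array([u,v,1.]); d=np.array([d[0],-d[1],-d[2]])
    d=c["R"]@d; return d/np.linalg.norm(d)
def onz(c,u,v,z):
    d=ray(c,u,v); return c["p"]+d*(z-c["p"][2])/d[2]
def proj(c,P):
    q=c["R"].T@(np.asarray(P,float)-c["p"]); q=np.array([q[0],-q[1],-q[2]]); w=c["K"]@q; return w[:2]/w[2]
def tri(obs):
    A=np.zeros((3,3));b=np.zeros(3)
    for c,u,v in obs:
        d=ray(c,u,v);M=np.eye(3)-np.outer(d,d);A+=M;b+=M@c["p"]
    X=np.linalg.solve(A,b)
    return X,[np.linalg.norm((np.eye(3)-np.outer(ray(c,u,v),ray(c,u,v)))@(X-c["p"])) for c,u,v in obs]
def snap(n,f):
    c=cam(n); im=imaging.capture(n); cv2.imwrite(f"pics/{f}.png",im); np.savez(f"pics/{f}.npz",**c); return c,im
def load(f): return dict(np.load(f"pics/{f}.npz"))
def crop(f,x0,y0,x1,y1,k,out,grid=10):
    im=cv2.imread(f"pics/{f}.png")[y0:y1,x0:x1]; im=cv2.resize(im,None,fx=k,fy=k,interpolation=cv2.INTER_CUBIC)
    for u in range((x0//grid+1)*grid,x1,grid):
        cv2.line(im,((u-x0)*k,0),((u-x0)*k,6),(0,0,255),1); cv2.putText(im,str(u),((u-x0)*k-10,18),0,.38,(255,0,255),1)
    for v in range((y0//grid+1)*grid,y1,grid):
        cv2.line(im,(0,(v-y0)*k),(6,(v-y0)*k),(0,0,255),1); cv2.putText(im,str(v),(8,(v-y0)*k+4),0,.38,(255,0,255),1)
    cv2.imwrite(f"pics/{out}.png",im)
def st():
    s=bot.get_state(); print("t",round(s["t"],1),"tcp",np.round(s["tcp_pos"],1),"rpy",np.round(s["orientation"],3),"F",np.round(s["contact_force"],1),"op",round(s["opening"],3)); return s
E
python3 - <<'E'
from h import *
for n in("scene","top"): snap(n,n+"1")
c=load("top1")
for u,v,z in [(282,206,14),(315,193,14),(346,207,14),(373,211,14),(262,168,85),(208,150,80),(320,150,50)]: print(u,v,onz(c,u,v,z).round())
crop("top1",150,100,280,200,6,"c1"); crop("top1",260,130,390,240,6,"c2")
crop("scene1",220,170,410,280,4,"c3")
E
```

```text
282 206 [ 436. -130.   14.]
315 193 [ 485. -245.   14.]
346 207 [ 440. -354.   14.]
373 211 [ 428. -449.   14.]
262 168 [559. -55.  85.]
208 150 [614. 126.  80.]
320 150 [ 631. -252.   50.]
```

View pics/c1.png

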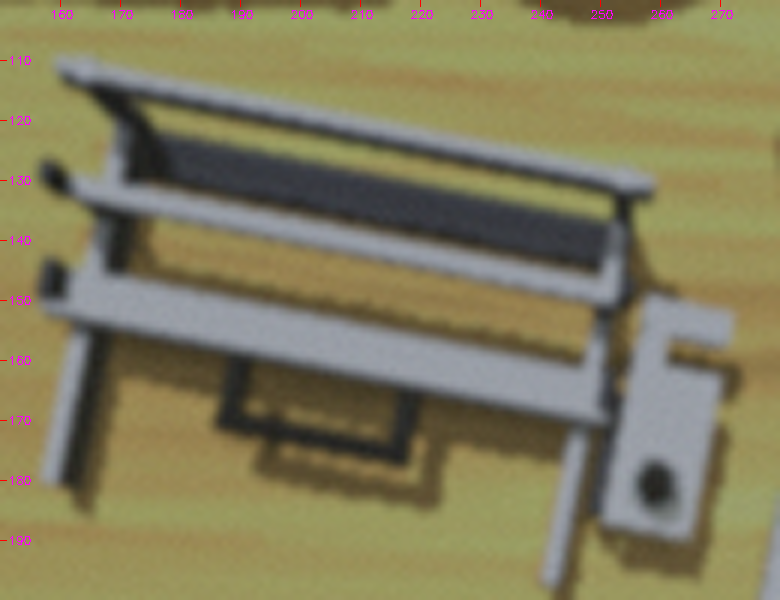

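View pics/c2.png

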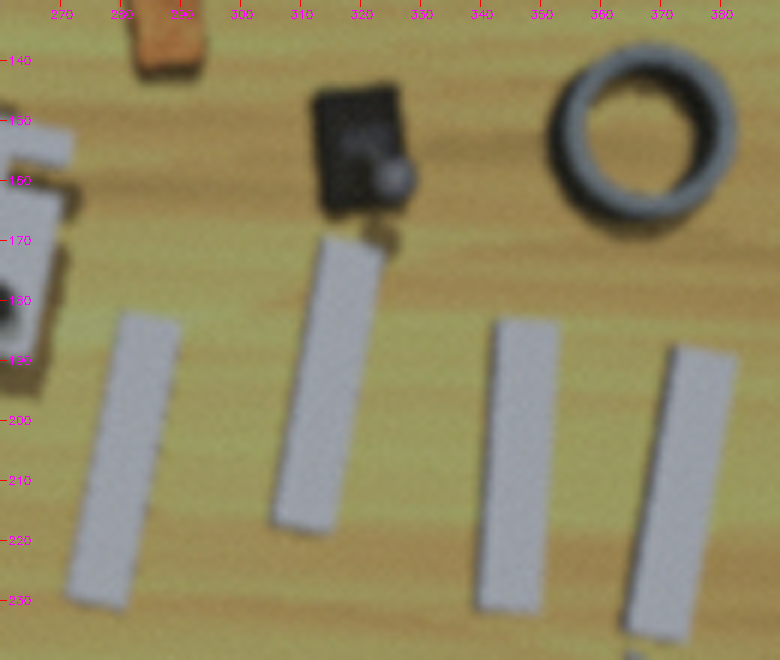

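View pics/c3.png

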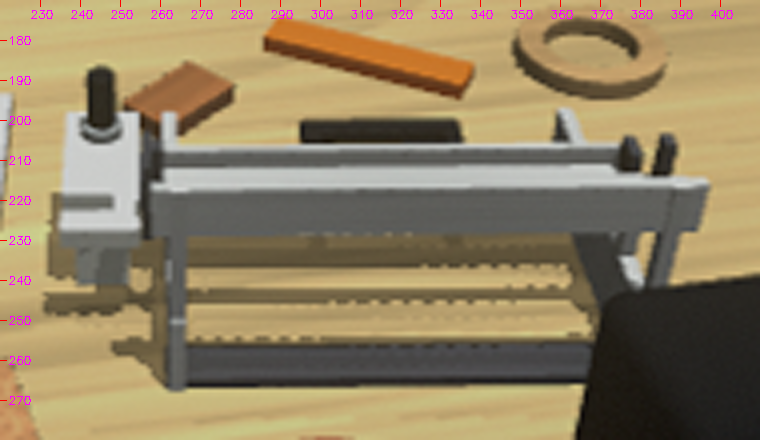

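Run:
```python
from h import *
from scipy.optimize import least_squares
t=load("top1"); s=load("scene1")
obs=[(t,257.5,149.5,(68,-165,85)),(t,272,153.5,(68,-215,85)),(t,250.5,186.5,(-60,-165,85)),(t,265,190.5,(-60,-215,85))]
def res(p,full=False):
    M=R.from_euler("z",p[2]).as_matrix()
    return np.concatenate([proj(c,M@np.array(q)+[p[0],p[1],0])-[u,v] for c,u,v,q in obs])
r=least_squares(res,[614,126,-.2]); print(r.x,r.fun.round(1))
M=R.from_euler("z",r.x[2]).as_matrix()
for q in [(68,-165,85),(68,-215,85),(-60,-165,85),(-60,-215,85),(60,-150,115),(60,150,115),(-1,0,80),(110,0,155)]:
    P=M@np.array(q)+[r.x[0],r.x[1],0]; print(q,P.round(),proj(t,P).round(1),proj(s,P).round(1))
print((M.T@(onz(t,259,180.5,125)-[r.x[0],r.x[1],0])).round(1),tri([(t,259,180.5),(s,245,187)]))
print(tri([(t,325.5,160),(s,162.5,227)]), onz(t,320,155,25))
```

```text
[ 5.80521447e+02  1.35655037e+02 -1.68438192e-01] [ 0.1  0.   0.5 -1.  -0.5  1.  -0.1 -0. ]
(68, -165, 85) [620. -38.  85.] [257.6 149.5] [253.6 226.1]
(68, -215, 85) [612. -88.  85.] [272.5 152.5] [233.5 226.3]
(-60, -165, 85) [494. -17.  85.] [250.  187.5] [253.4 196.7]
(-60, -215, 85) [485. -66.  85.] [264.9 190.5] [235.3 196.8]
(60, -150, 115) [615. -22. 115.] [252.8 149.5] [259.6 214.6]
(60, 150, 115) [665. 273. 115.] [161.3 131.1] [381.2 213.7]
(-1, 0, 80) [580. 136.  80.] [204.6 160.3] [315.7 210.5]
(110, 0, 155) [689. 117. 155.] [208.8 122.2] [325.4 213.6]
[ -34.8 -189.1  125. ] (array([513.99209279, -43.7054547 , 133.52844788]), [np.float64(0.9831897411787682), np.float64(0.9831897411787519)])
(array([ 591.23624373, -261.4591595 ,   92.04785479]), [np.float64(0.9335193799472762), np.float64(0.933519379947247)]) [ 617.47068111 -256.85843264   25.        ]
```

Run:
```python
from h import *
yaw=-.168-np.pi/2
for i,(p,z) in enumerate([((550,-55),300),((545,-75),250)]):
    try:
        bot.move_ptp([p[0],p[1],z],[np.pi,0,yaw]); bot.dwell(.3); snap("wrist",f"w{i}"); s=st(); print(s["qpos"].round(2))
    except Exception as e: print(e)
```

```text
t 3.2 tcp [550.  -54.8 300. ] rpy [ 3.142  0.    -1.738] F [ 0.2 -0.3  0. ] op 1.003
[-0.23  0.3  -0.06  1.22  0.   -1.64]
t 3.9 tcp [545.7 -74.8 251.2] rpy [-3.14  -0.    -1.738] F [ 0.9  0.3 -0.4] op 1.002
[-0.27  0.31 -0.16  1.1   0.   -1.67]
```

View pics/w0.png

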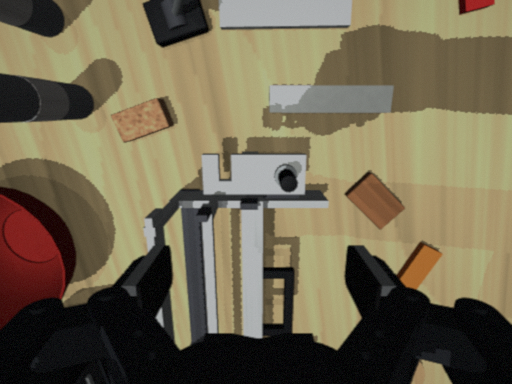

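View pics/w1.png

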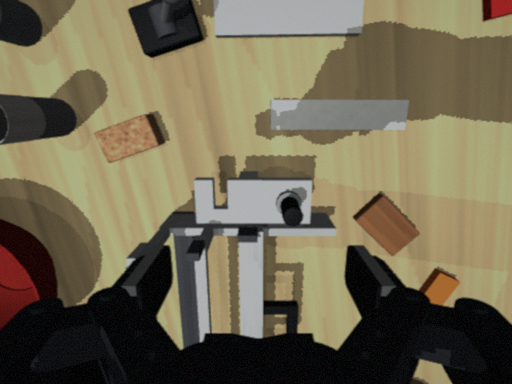

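Run:
```python
from h import *
crop("w0",190,145,330,225,5,"c4"); crop("w1",180,170,330,250,5,"c5")
```

```text
(no output)
```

View pics/c4.png

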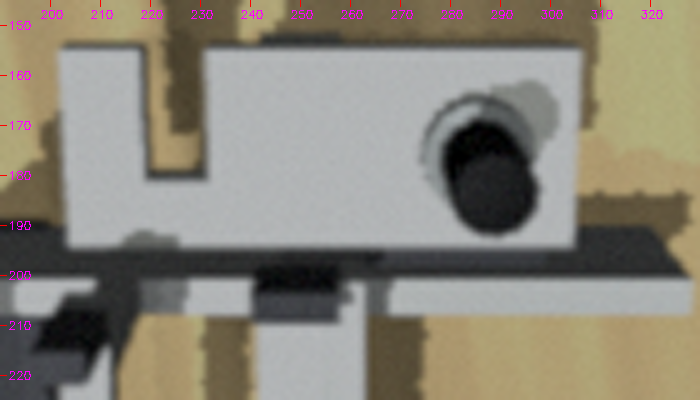

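View pics/c5.png

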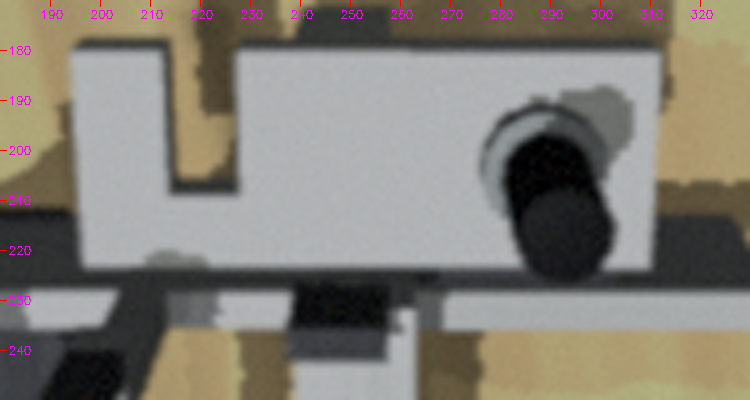

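Run:
```python
from h import *
from scipy.optimize import least_squares
a=load("w0"); b=load("w1")
L=[(68,-215,85),(-60,-215,85),(68,-165,85),(-60,-165,85)]
pa=np.array([(201.8,154.2),(306.2,154.2),(203,194.3),(304.8,194.3)]);pb=np.array([(194.6,178.8),(312,178.8),(196.4,223.5),(310,223.5)])
for i in range(4): print(L[i],tri([(a,*pa[i]),(b,*pb[i])])[0].round(1), onz(a,*pa[i],85).round(1),onz(b,*pb[i],85).round(1))
def res(p,sel=(0,1)):
    M=R.from_euler("z",p[2]).as_matrix(); o=[]
    for c,P in ((a,pa),(b,pb)):
        for q,uv in zip(L,P): o.append(proj(c,M@np.array(q)+[p[0],p[1],p[3]])-uv)
    return np.concatenate(o)
r=least_squares(res,[580,135,-.168,0]); print(r.x.round(3),r.fun.round(1))
p=r.x; M=R.from_euler("z",p[2]).as_matrix()
def loc(X): return (M.T@(X-np.array([p[0],p[1],0]))).round(1)
print("notch sides", loc(onz(a,217.8,168,85)),loc(onz(a,230.8,168,85)),loc(onz(b,213.3,190,85)),loc(onz(b,227.3,190,85)),"end",loc(onz(a,224,181,85)),loc(onz(b,220,208.5,85)))
X,e=tri([(a,287.5,184),(b,292.3,215.5)]); print("pin top",X.round(1),e,loc(X), loc(onz(a,287.5,184,133)),loc(onz(b,292.3,215.5,133)))
```

```text
(68, -215, 85) [615.7 -85.3  75.9] [613.8 -86.3  85. ] [613.3 -87.   85. ]
(-60, -215, 85) [486.9 -63.5  75.3] [488.2 -65.1  85. ] [488.3 -65.9  85. ]
(68, -165, 85) [623.3 -36.2  84.6] [623.4 -36.4  85. ] [622.9 -36.2  85. ]
(-60, -165, 85) [496.2 -14.6  84.1] [496.1 -14.9  85. ] [496.5 -15.   85. ]
[ 5.83070e+02  1.37054e+02 -1.68000e-01  2.37000e-01] [-0.4  0.1  0.2  0.1  0.5 -0.5 -0.2 -0.5 -0.7  0.8  0.4  0.9  0.1 -0.6
  0.1 -0.5]
notch sides [  48.7 -198.    85. ] [  32.6 -198.    85. ] [  47.5 -203.3   85. ] [  32.2 -203.3   85. ] end [  41.6 -181.5   85. ] [  41. -182.   85.]
pin top [517.4 -40.6 118.9] [np.float64(0.5210278293185105), np.float64(0.5210278293183624)] [ -35.  -186.1  118.9] [ -33.  -189.5  133. ] [ -33.8 -191.3  133. ]
```

```bash
cat >> h.py <<'E'
RK=np.array([583.1,137.1,0]); RYAW=-.168; RM=R.from_euler("z",RYAW).as_matrix()
def w(x,y,z): return RM@np.array([x,y,z],float)+RK
E
python3 - <<'E'
from h import *
yaw=RYAW-np.pi/2; o=[np.pi,0,yaw]
P=w(-33.4,-190.2,0); print(P)
bot.move_ptp([P[0],P[1],190],o); bot.grip(.6)
bot.movel([P[0],P[1],98],max_speed=100,threshold=8); st()
snap("wrist","w2"); 
print(bot.grip(.1,effort=40)); st(); snap("scene","s2")
E
```

```text
[518.36673101 -44.83736253   0.        ]
t 5.8 tcp [518.9 -45.   98.5] rpy [-3.141 -0.    -1.739] F [-0.9 -0.   0.5] op 0.597
False
t 6.2 tcp [518.6 -44.9  98.5] rpy [-3.141 -0.    -1.739] F [-1.3 -0.1  5.5] op 0.223
```

View pics/w2.png

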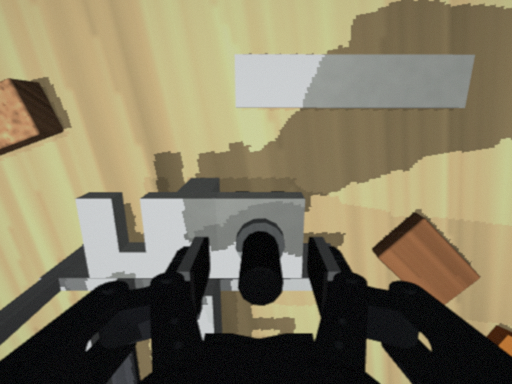

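The pin sits between the pads and the gripper stopped at 19–20 mm. I'm lifting it.

Run:
```python
from h import *
s=st(); p=s["tcp_pos"]
bot.movel([p[0],p[1],p[2]+78],max_speed=80); s=st()
d=RM@np.array([73.7,-1.2,0]); q=p+d
bot.movel([q[0],q[1],p[2]+78],max_speed=120); bot.dwell(.2); s=st(); snap("wrist","w3"); snap("scene","s3"); print(q)
crop("scene",0,0,1,1,1,"x") if 0 else None
crop("s3",210,130,290,260,5,"c6")
```

```text
t 6.2 tcp [518.6 -44.9  98.5] rpy [-3.141 -0.    -1.739] F [-0.7  0.9  5.2] op 0.22
t 7.4 tcp [518.2 -44.8 175.9] rpy [ 3.141  0.    -1.739] F [ 0.   0.7 -0.5] op 0.224
t 8.3 tcp [590.5 -58.2 176.6] rpy [ 3.141  0.    -1.739] F [-0.6  0.7 -0.9] op 0.22
[591.1069221  -58.39982808  98.50564958]
```

View pics/w3.png

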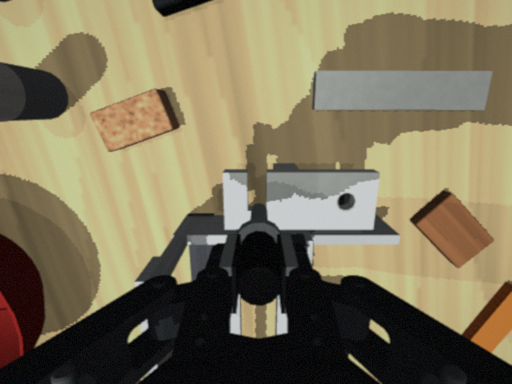

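View pics/c6.png

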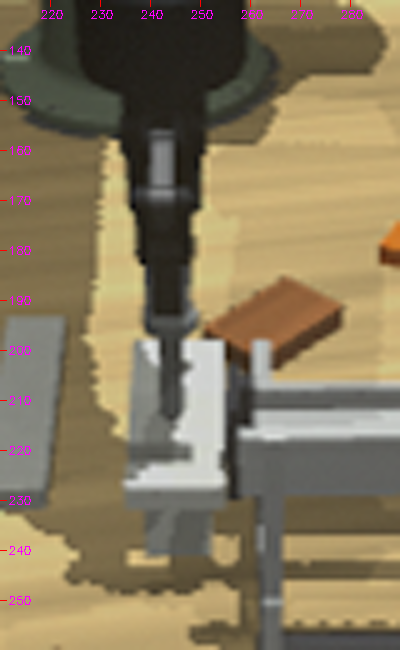

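Run:
```python
from h import *
crop("w3",215,155,395,255,4,"c7")
```

```text
(no output)
```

View pics/c7.png

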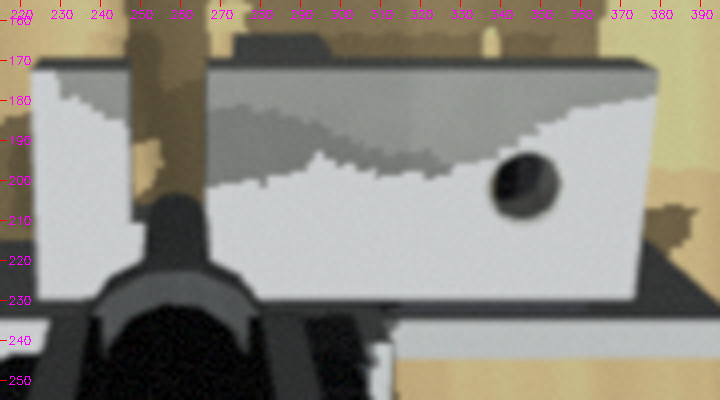

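Run:
```python
from h import *
c=load("w3")
def loc(X): return (RM.T@(X-RK)).round(1)
print("bore",loc(onz(c,345.5,201.1,85)),"notch",loc(onz(c,247.3,195,85)),loc(onz(c,266,195,85)),"corners",loc(onz(c,222.7,172,85)),loc(onz(c,378.5,172,85)),loc(onz(c,224.3,229.5,85)),loc(onz(c,373,229.5,85)))
print("tip",loc(onz(c,258.2,206,105)),"tcp",loc(bot.get_state()["tcp_pos"]))
```

```text
bore [ -33.7 -190.    85. ] notch [  48.4 -195.3   85. ] [  32.9 -195.3   85. ] corners [  68.2 -214.7   85. ] [ -58.5 -214.7   85. ] [  68.5 -164.4   85. ] [ -59.5 -164.4   85. ]
tip [  39.4 -192.2  105. ] tcp [  40.2 -191.4  176.7]
```

Run:
```python
from h import *
q=w(40.8,-191.4,0)
bot.movel([q[0],q[1],150],max_speed=100); st()
r=bot.movel([q[0],q[1],98.0],max_speed=40,threshold=6); print(r); st()
snap("wrist","w4"); snap("scene","s4"); crop("s4",210,150,290,260,5,"c8")
```

```text
t 8.9 tcp [591.  -58.4 149.7] rpy [ 3.141  0.    -1.739] F [ 1.3  0.6 -0.8] op 0.222
True
t 10.1 tcp [591.1 -58.4  98.5] rpy [ 3.141 -0.    -1.739] F [-0.4  0.2  5.8] op 0.223
```

View pics/w4.png

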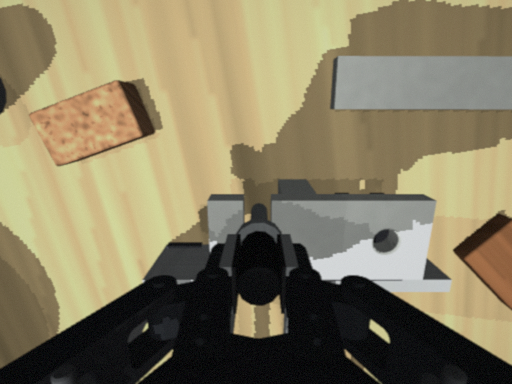

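View pics/c8.png

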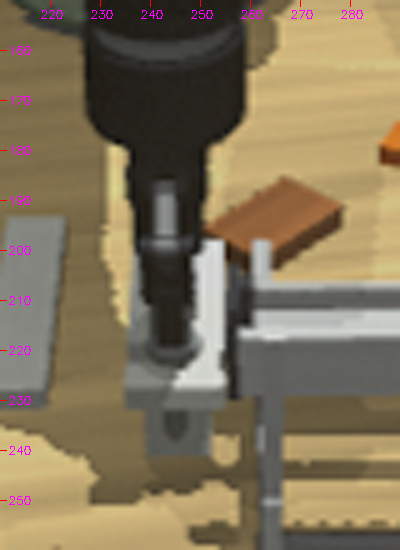

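Run:
```python
from h import *
bot.grip(.5); s=st(); p=s["tcp_pos"]
bot.movel([p[0],p[1],185],max_speed=150)
q=w(-60,-15,0); bot.move_ptp([q[0],q[1],240],[np.pi,0,RYAW-np.pi/2]); bot.dwell(.3); st(); snap("wrist","w5")
snap("top","t5");crop("t5",150,100,280,200,6,"c9")
```

```text
t 10.6 tcp [589.7 -58.1  96.9] rpy [ 3.138  0.    -1.739] F [-0.  -0.9  0.3] op 0.503
t 12.4 tcp [521.8 131.3 239.5] rpy [ 3.141 -0.    -1.741] F [ 0.1 -0.   0.3] op 0.502
```

View pics/w5.png

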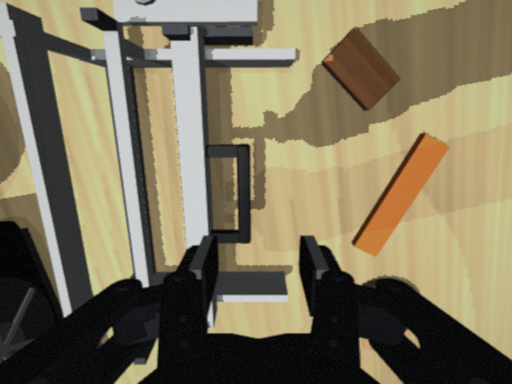

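View pics/c9.png

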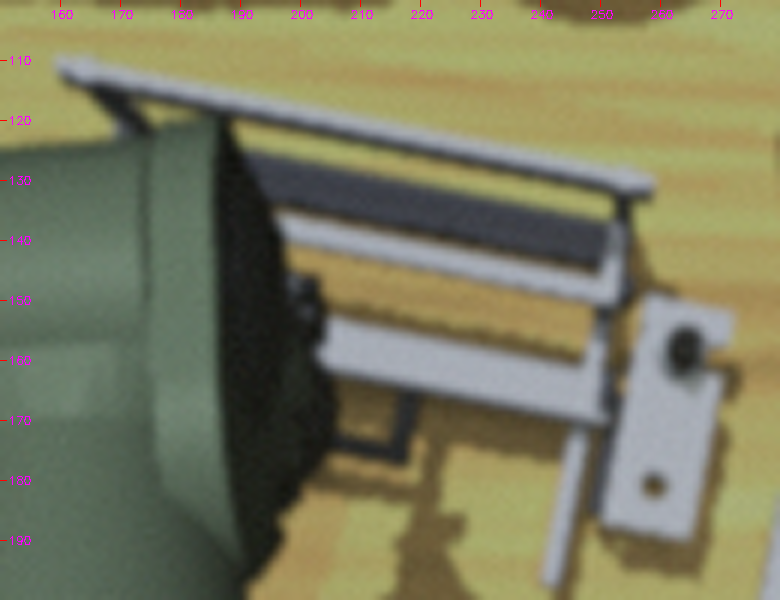

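The pin hangs in the notch and the bore at (259,181) is empty. In the wrist view the handle bar runs from (244,146) to (244,241), so I'll measure that next.

Run:
```python
from h import *
c=load("w5")
def loc(X): return (RM.T@(X-RK)).round(1)
crop("w5",160,130,300,250,5,"c10")
for u,v in [(237.5,150),(249.5,146),(249.5,241),(207,190),(244,194)]: print(u,v,loc(onz(c,u,v,84)))
```

```text
237.5 150 [-39.3 -49.2  84. ]
249.5 146 [-51.5 -53.2  84. ]
249.5 241 [-50.5  51.2  84. ]
207 190 [-6.3 -7.3 84. ]
244 194 [-45.2  -2.9  84. ]
```

View pics/c10.png

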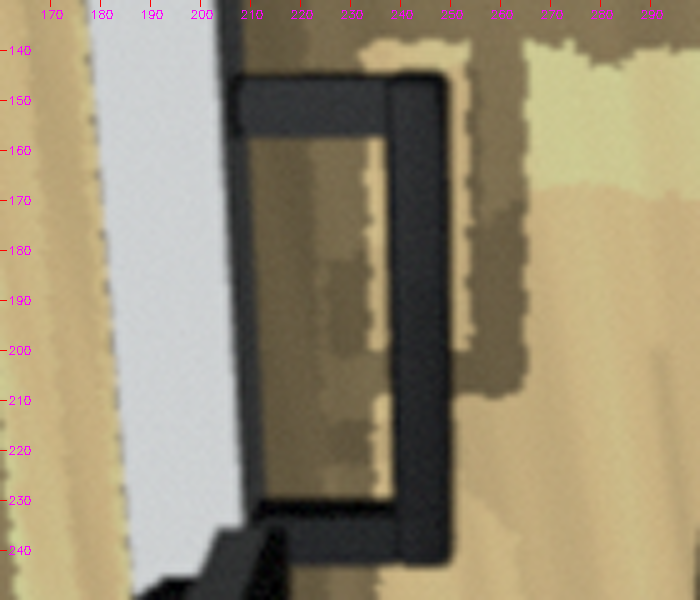

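Run:
```python
from h import *
o=[np.pi,0,RYAW-np.pi/2]
q=w(-46.3,-1,0); bot.grip(.42)
bot.movel([q[0],q[1],130],max_speed=150)
print(bot.movel([q[0],q[1],60],max_speed=80,threshold=8)); st(); snap("wrist","w6")
bot.grip(.05,effort=40); s=st(); snap("wrist","w7")
```

```text
False
t 14.7 tcp [537.8 143.9  60.5] rpy [-3.141  0.    -1.739] F [ 0.3 -0.2  0.6] op 0.42
t 15.1 tcp [538.2 143.9  60.8] rpy [-3.14   0.    -1.739] F [ 1.3 -1.   4.2] op 0.152
```

View pics/w7.png

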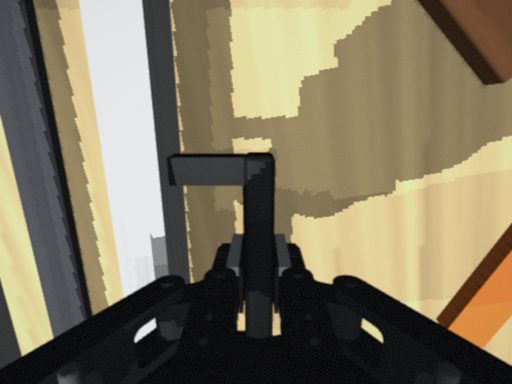

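Run:
```python
from h import *
s=st(); p=s["tcp_pos"]; d=RM@np.array([-1,0,0])
print(bot.movel(p+d*66,max_speed=60,threshold=25)); s=st(); print((s["tcp_pos"]-p)@d)
print(bot.movel(p+d*76,max_speed=20,threshold=14)); s=st(); print((s["tcp_pos"]-p)@d)
bot.grip(.42); s=st(); p=s["tcp_pos"]
bot.movel([p[0],p[1],130],max_speed=150); 
q=w(-60,-100,0); bot.move_ptp([q[0],q[1],300],[np.pi,0,RYAW-np.pi/2]); bot.dwell(.2); snap("wrist","w8"); st()
```

```text
t 15.1 tcp [538.3 143.8  60.8] rpy [-3.14   0.    -1.739] F [ 0.6 -1.2  4.6] op 0.157
False
t 16.4 tcp [472.3 155.   60.8] rpy [ 3.14   0.    -1.739] F [-0.8 -0.3  9.4] op 0.155
66.86196426831786
True
t 16.7 tcp [470.9 155.2  60.8] rpy [-3.138 -0.    -1.739] F [0.9 0.5 1.2] op 0.153
68.32897524753821
t 17.0 tcp [472.4 155.1  61.4] rpy [-3.136 -0.    -1.739] F [-0.2  1.   0.2] op 0.418
t 18.7 tcp [506.4  49.3 298.6] rpy [ 3.139 -0.    -1.738] F [ 0.  -0.4 -0.2] op 0.422
```

View pics/w8.png

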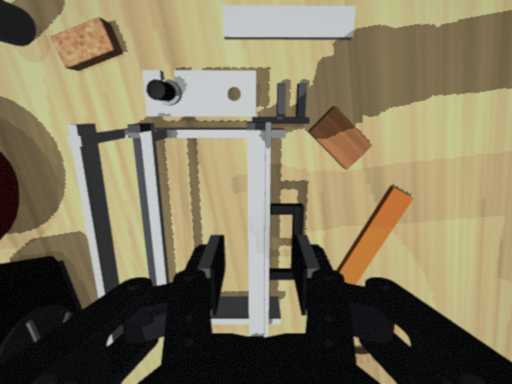

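Run:
```python
from h import *
crop("w8",120,60,320,190,4,"c11"); crop("w8",230,190,320,290,6,"c12")
```

```text
(no output)
```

View pics/c11.png

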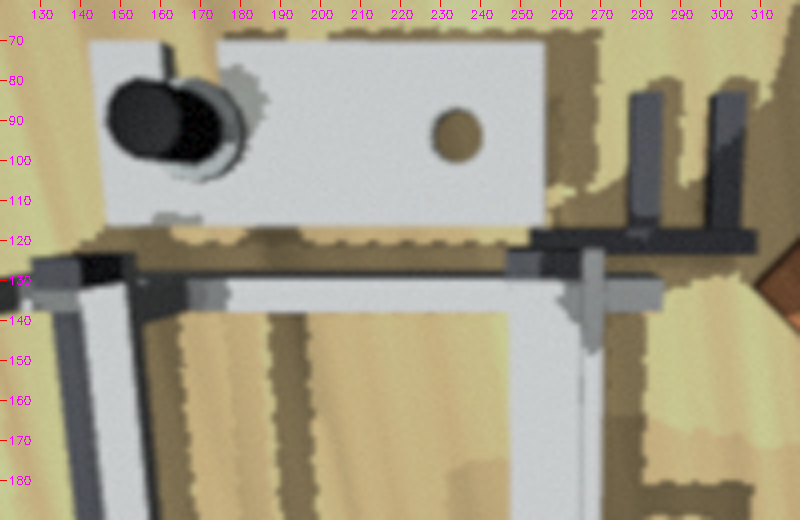

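View pics/c12.png

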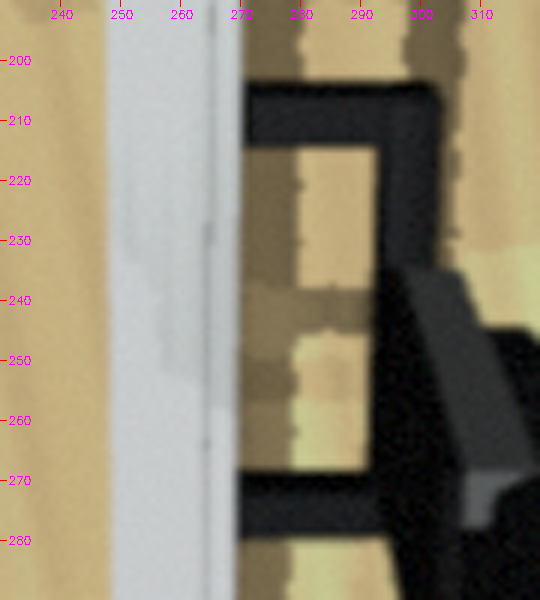

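Run:
```python
from h import *
c=load("w8")
def loc(X): return (RM.T@(X-RK)).round(1)
for n,u,v,z in [("rail back",247.3,210,80),("lip inner top",265,210,94),("lip outer top",270,210,94),("bore",234,93.3,85),("handle in",292,215,84),("handle out",303,215,84),("rear rail front",156,180,115),("rr back",145,180,115)]: print(n,loc(onz(c,u,v,z)))
```

```text
rail back [-48.4 -47.   80. ]
lip inner top [-71.  -51.8  94. ]
lip outer top [-77.3 -51.8  94. ]
bore [ -34.6 -190.    85. ]
handle in [-106.3  -41.6   84. ]
handle out [-120.5  -41.6   84. ]
rear rail front [ 53.9 -94.9 115. ]
rr back [ 66.4 -94.9 115. ]
```

Run:
```python
from h import *
def locx(X): return (RM.T@(X-RK)).round(1)
q=w(-114.5,-1,0); bot.move_ptp([q[0],q[1],130],[np.pi,0,RYAW-np.pi/2])
print(bot.movel([q[0],q[1],62],max_speed=100,threshold=8)); bot.grip(.05,effort=60); s=st(); print(locx(s["tcp_pos"]))
p=s["tcp_pos"]; d=RM@np.array([-1,0,0])
print(bot.movel(p+d*8,max_speed=15,threshold=28)); s=st(); print(locx(s["tcp_pos"]))
bot.grip(.42); s=st();print(locx(s["tcp_pos"])); p=s["tcp_pos"]; bot.movel([p[0],p[1],140],max_speed=150)
```

```text
False
t 20.7 tcp [471.  155.3  62.9] rpy [-3.14   0.    -1.739] F [-0.6 -0.6  5.7] op 0.148
[-113.6   -0.8   62.9]
True
t 21.1 tcp [471.  155.3  62.9] rpy [-3.132e+00 -1.000e-03 -1.740e+00] F [ 1.8 -0.7  1.6] op 0.15
[-113.6   -0.8   62.9]
t 21.4 tcp [470.5 155.1  62.6] rpy [-3.133e+00 -1.000e-03 -1.740e+00] F [-0.5 -0.1 -0.5] op 0.42
[-114.    -1.1   62.6]
```

The rail no longer moves under a 28 N pull, and the lip measures x = -71, so it is fully out. Next I'll survey the strips.

Run:
```python
from h import *
bot.grip(.6)
for i,(p) in enumerate([(400,-290,350),(380,-250,280)]):
    bot.move_ptp(p,[np.pi,0,np.pi-.1]); bot.dwell(.25); snap("wrist",f"v{i}"); st()
snap("top","t6")
```

```text
t 24.5 tcp [ 400.2 -289.5  349.8] rpy [ 3.141 -0.     3.043] F [-0.4 -0.2  0.3] op 0.6
t 25.2 tcp [ 380.8 -251.   280.9] rpy [-3.140e+00  2.000e-03  3.041e+00] F [0.4 0.1 0.5] op 0.599
```

View pics/v0.png

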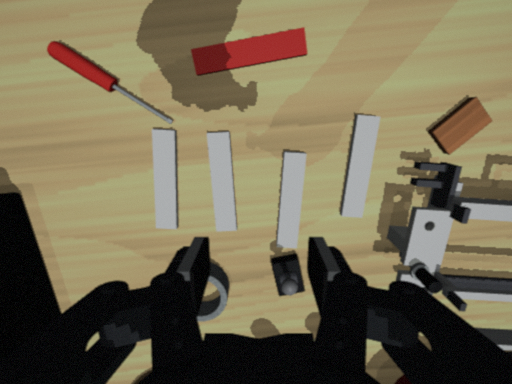

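View pics/v1.png

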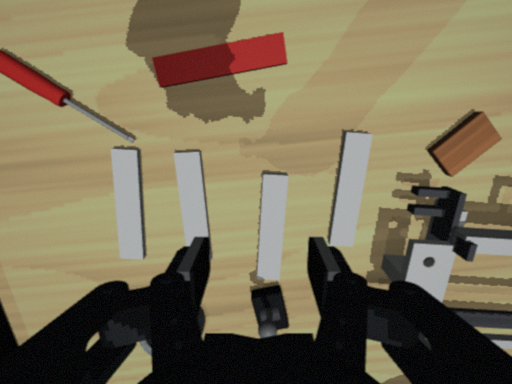

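v0 shows the four white strips at (165,178), (222,181), (291,199) and (360,166). The red strip at (250,52) and the screwdriver at (110,80) stay where they are.

```bash
cat >> h.py <<'E'
def strips(im,c,z=14,x0=0,vmax=384):
    hsv=cv2.cvtColor(im,cv2.COLOR_BGR2HSV); m=((hsv[...,1]<40)&(hsv[...,2]>95)).astype(np.uint8)*255
    m[vmax:]=0
    out=[]
    for k in cv2.findContours(m,cv2.RETR_EXTERNAL,cv2.CHAIN_APPROX_NONE)[0]:
        if cv2.contourArea(k)<500: continue
        P=np.array([onz(c,u,v,z)[:2] for u,v in k[:,0,:]],np.float32)
        (cx,cy),(a,b),_=cv2.minAreaRect(P); box=cv2.boxPoints(cv2.minAreaRect(P))
        e=[box[1]-box[0],box[2]-box[1]]; e=max(e,key=np.linalg.norm); th=np.arctan2(e[1],e[0]); th=(th+np.pi/2)%np.pi-np.pi/2
        if 130<max(a,b)<200 and 25<min(a,b)<50: out.append((round(float(cx),1),round(float(cy),1),round(float(th),3),round(max(a,b),1),round(min(a,b),1)))
    return sorted(out,key=lambda t:-t[1])
E
python3 - <<'E'
from h import *
for f in("v0","v1","t6"):
    im=cv2.imread(f"pics/{f}.png"); c=load(f)
    for z in (14,):print(f,*strips(im,c,z),sep="\n")
a,b=load("v0"),load("v1")
# height by hand corners: strip near rack, top-right corner
for pa,pb in [((378.5,117),(370,133.5)),((352,114),(343,131)),((363,216),(353,245))]: print(tri([(a,*pa),(b,*pb)]))
crop("v0",330,100,390,225,6,"c13");crop("v1",320,120,380,255,6,"c14")
E
```

```text
v0
(435.2, -124.6, -0.17, 170.8, 37.2)
(481.9, -242.6, -0.156, 171.2, 37.6)
(438.7, -354.3, -0.046, 171.3, 37.3)
(425.0, -449.8, -0.156, 171.3, 37.3)
v1
(435.9, -124.5, -0.17, 172.4, 37.1)
(482.3, -242.3, -0.155, 170.7, 37.1)
(424.9, -353.4, -0.046, 142.7, 37.7)
(425.4, -449.8, -0.157, 170.9, 37.1)
t6
(array([356.90549511, -88.12807256,  -4.29587116]), [np.float64(0.561515140695568), np.float64(0.561515140695542)])
(array([ 349.61338829, -124.87203762,  -18.00324443]), [np.float64(1.792110120356525), np.float64(1.7921101203566514)])
(array([ 518.35712918, -120.71901498,   18.04492436]), [np.float64(0.47052897280747813), np.float64(0.47052897280736034)])
```

View pics/c13.png

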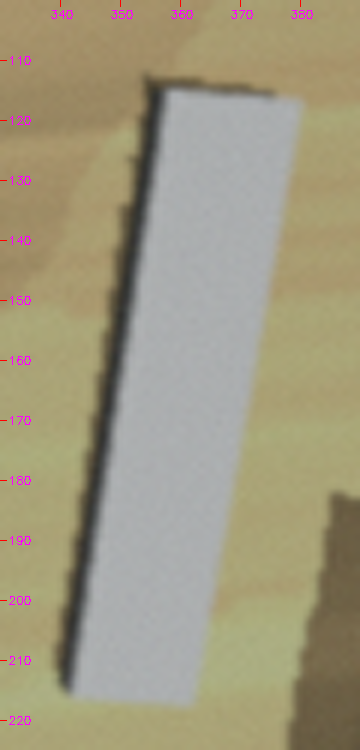

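View pics/c14.png

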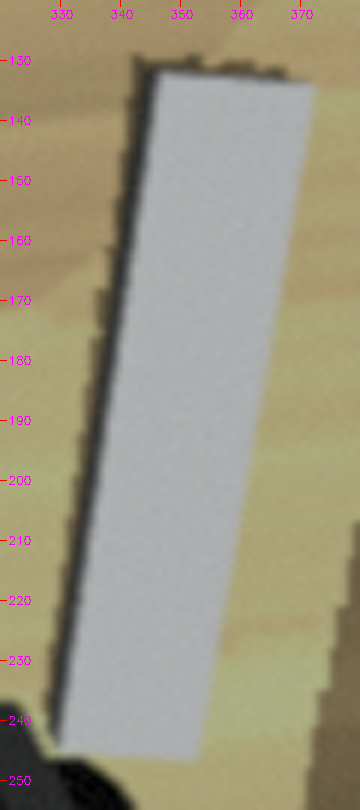

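Seen from two poses, all four strips measure about 171 × 37 mm at z = 14 and the positions agree within 0.7 mm. Strip 3 was partly hidden in v1. I'll pick the first strip.

```bash
cat >> h.py <<'E'
TILT=np.deg2rad(16.8)
PR=(R.from_euler("z",RYAW)*R.from_euler("y",-TILT)*R.from_euler("zx",[0,0])*R.from_matrix(np.diag([-1.,1,-1])))
PRO=list(PR.as_euler("xyz")); TZ=PR.as_matrix()[:,2]
def pick(cx,cy,th,f):
    o=[np.pi,0,(np.pi+th+np.pi)%(2*np.pi)-np.pi]
    bot.grip(.62); bot.move_ptp([cx,cy,110],o)
    print(bot.movel([cx,cy,2],max_speed=100,threshold=8)); st()
    bot.grip(.25,effort=45); s=st(); z=s["tcp_pos"][2]
    bot.movel([cx,cy,150],max_speed=150); st(); snap("wrist",f); bot.movel([cx,cy,220],max_speed=150); return z
def place(y,zg,x=17.4,f=None):
    C=w(x,y,111.3); T=C+TZ*(7-zg)
    bot.move_ptp(T+[0,0,100],PRO); st()
    bot.movel(T+[0,0,15],max_speed=150)
    print(bot.movel(T+[0,0,-2],max_speed=25,threshold=4)); s=st(); print("dz",(s["tcp_pos"]-T).round(1))
    if f: snap("wrist",f+"a")
def release(f):
    bot.grip(.6); s=st(); p=s["tcp_pos"]
    bot.movel(p-TZ*90,max_speed=150); bot.dwell(.2); snap("wrist",f)
E
python3 - <<'E'
from h import *
print(np.round(PRO,3)); 
print(pick(435.5,-124.6,-.17,"p0"))
E
```

```text
[3.142 0.293 2.974]
False
t 27.6 tcp [ 436.  -124.9    2.5] rpy [-3.141e+00  1.000e-03  2.972e+00] F [-0.   0.2 -0.5] op 0.619
t 27.9 tcp [ 436.1 -124.9    2.8] rpy [-3.141e+00  1.000e-03  2.972e+00] F [ 0.  -0.1  5.1] op 0.408
t 29.0 tcp [ 434.9 -124.3  149.3] rpy [ 3.141e+00 -1.000e-03  2.972e+00] F [-0.1  0.1 -0.1] op 0.408
2.79450291309534
```

View pics/p0.png

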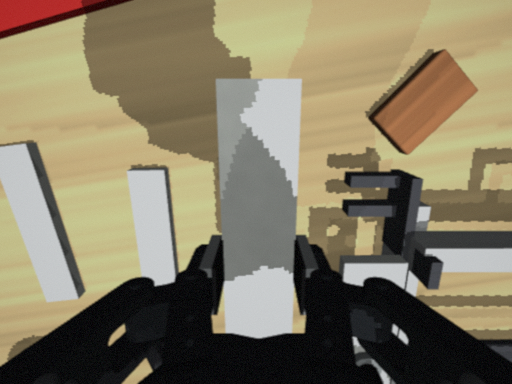

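Run:
```python
from h import *
place(96,2.5,f="l0")
snap("scene","sl0"); crop("sl0",220,150,410,280,4,"c15")
```

```text
t 31.1 tcp [617.5 227.4 206.8] rpy [-3.141  0.293  2.972] F [ 1.7 -1.1 -0.4] op 0.41
True
t 32.5 tcp [617.4 228.7 106.8] rpy [-3.141  0.293  2.974] F [-1.1  0.6  4.2] op 0.408
dz [-0.1  0.  -0.2]
```

View pics/l0a.png

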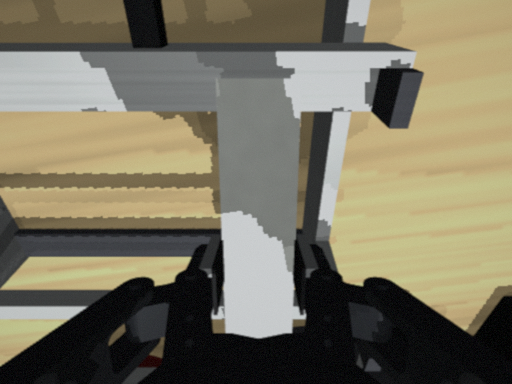

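View pics/c15.png

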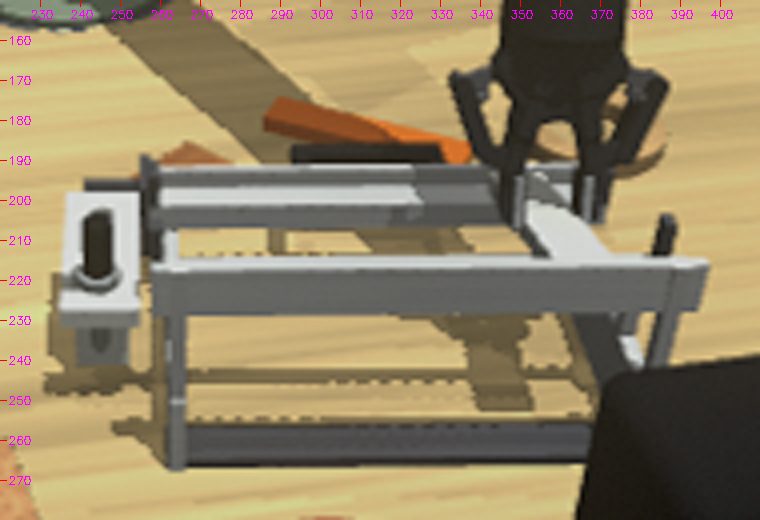

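Contact came at the expected height (dz -0.2). The lower end sits on the rail, short of the lip, so I'm releasing it.

Run:
```python
from h import *
release("l0")
q=(380,-240,320); bot.move_ptp(q,[np.pi,0,np.pi-.1]); bot.dwell(.25); c,im=snap("wrist","v2"); st(); print(*strips(im,c),sep="\n")
```

```text
t 32.9 tcp [616.4 228.3 105.5] rpy [-3.14   0.291  2.974] F [-0.2  0.2 -0.3] op 0.598
t 36.1 tcp [ 380.3 -239.7  319.9] rpy [ 3.141 -0.     3.042] F [-0.2 -0.3 -0. ] op 0.6
(541.9, 104.6, 1.407, 131.6, 27.9)
(482.3, -242.3, -0.156, 170.8, 36.9)
(432.9, -353.6, -0.048, 158.9, 38.0)
```

View pics/l0.png

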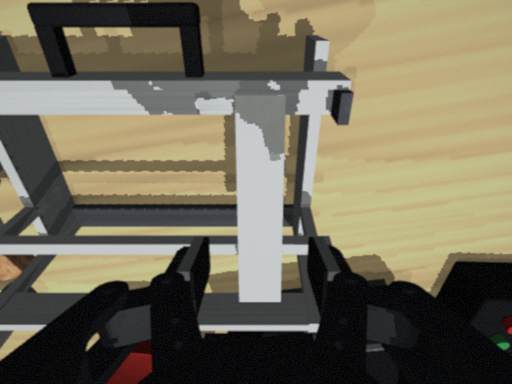

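View pics/v2.png

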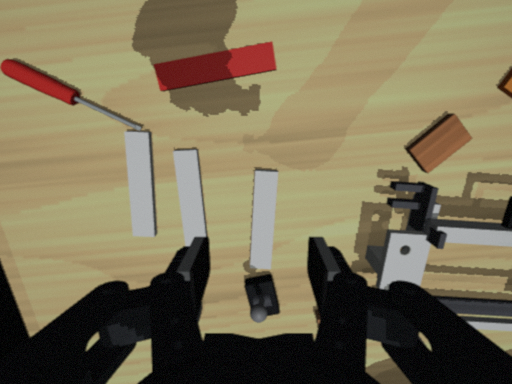

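Strip 0 lies across both rails. Next is the strip at (482,-242), which hasn't moved.

Run:
```python
from h import *
z=pick(482.3,-242.4,-.156,"p1"); print(z)
place(32,2.5,f="l1"); release("l1")
bot.move_ptp((350,-340,320),[np.pi,0,np.pi-.1]); bot.dwell(.25); c,im=snap("wrist","v3"); st(); print(*strips(im,c),sep="\n")
```

```text
False
t 38.5 tcp [ 482.8 -242.7    2.6] rpy [-3.141e+00  1.000e-03  2.986e+00] F [-0.   0.1 -0.6] op 0.617
t 38.8 tcp [ 483.  -242.8    2.9] rpy [-3.141e+00  2.000e-03  2.986e+00] F [-0.3  0.   6.3] op 0.409
t 39.9 tcp [ 481.7 -242.   149.1] rpy [ 3.141e+00 -2.000e-03  2.986e+00] F [ 0.1 -0.1 -0.5] op 0.405
2.924695579973165
t 42.1 tcp [607.1 164.5 206.9] rpy [-3.141  0.293  2.972] F [-0.6  0.2 -0.4] op 0.406
True
t 43.4 tcp [606.8 165.6 106.8] rpy [-3.141  0.293  2.974] F [-1.6 -0.4  4.1] op 0.402
dz [-0.1  0.  -0.1]
t 43.8 tcp [605.8 165.3 105.7] rpy [-3.141  0.291  2.974] F [-0.2  1.1 -0.6] op 0.599
t 47.2 tcp [ 350.3 -339.7  319.9] rpy [ 3.141 -0.     3.042] F [ 0.1 -0.  -0.2] op 0.599
(438.8, -354.9, -0.047, 170.9, 36.6)
(403.4, -429.8, -0.138, 170.8, 37.1)
```

View pics/l1.png

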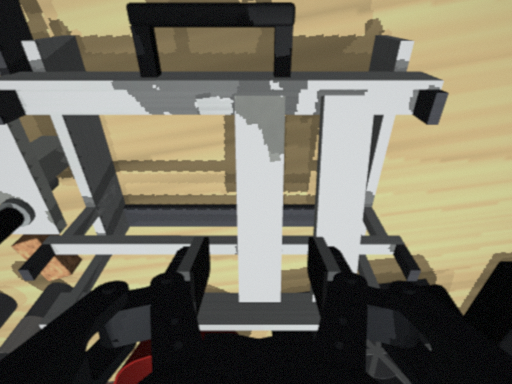

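View pics/v3.png

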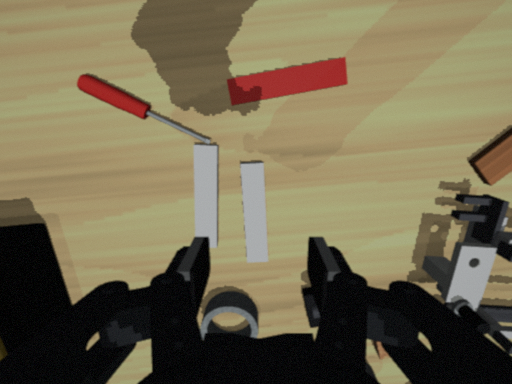

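The far strip has been knocked from (425,-450) to (403,-430). Strip (439,-355) is unchanged, so I'll take that one next.

Run:
```python
from h import *
z=pick(438.8,-354.7,-.047,"p2"); print(z)
place(-32,2.5,f="l2"); release("l2")
bot.move_ptp((340,-400,310),[np.pi,0,np.pi-.1]); bot.dwell(.25); c,im=snap("wrist","v4"); st(); print(*strips(im,c),sep="\n")
crop("v4",150,60,330,260,3,"c16")
```

```text
False
t 49.5 tcp [ 439.3 -355.2    2.7] rpy [-3.141e+00  1.000e-03  3.095e+00] F [0.4 0.3 0.4] op 0.62
t 49.8 tcp [ 439.4 -355.3    2.9] rpy [-3.140e+00  1.000e-03  3.095e+00] F [-0.8  0.8  7. ] op 0.409
t 50.9 tcp [ 438.2 -354.1  149. ] rpy [ 3.140e+00 -1.000e-03  3.095e+00] F [-0.1 -0.1 -1.1] op 0.407
2.915178653971888
t 53.4 tcp [596.4 101.5 206.9] rpy [-3.141  0.293  2.972] F [-0.1 -0.5 -0. ] op 0.408
True
t 54.7 tcp [596.1 102.4 106.8] rpy [-3.141  0.293  2.974] F [-1.2  0.8  4.5] op 0.408
dz [-0.1  0.  -0.1]
t 55.0 tcp [595.1 102.4 105.8] rpy [-3.141  0.291  2.974] F [ 0.3 -0.9 -0.5] op 0.598
t 58.4 tcp [ 340.4 -399.6  309.9] rpy [ 3.142 -0.     3.043] F [ 0.4 -0.3  0.7] op 0.606
(403.4, -430.1, -0.141, 171.2, 36.7)
```

View pics/l2.png

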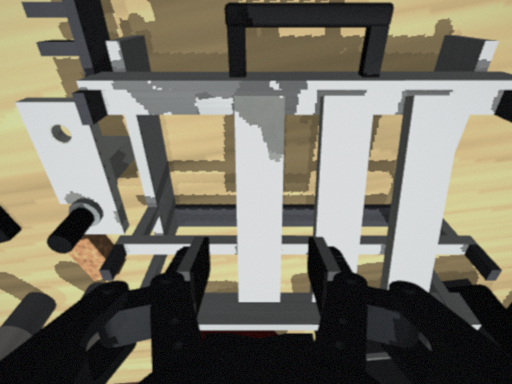

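View pics/c16.png

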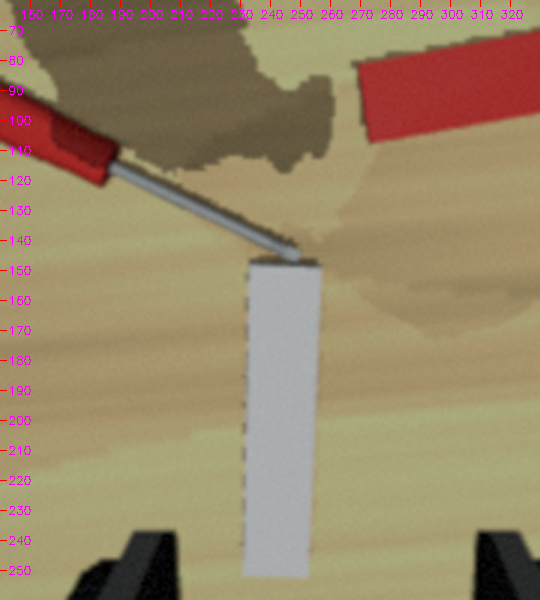

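Three strips now lie on the rack. The last one is at (403,-430), with the screwdriver tip just short of its end and not on it.

Run:
```python
from h import *
z=pick(403.4,-430.0,-.140,"p3"); print(z)
place(-96,2.5,f="l3"); release("l3"); st()
q=w(-80,20,0); bot.move_ptp([q[0],q[1],330],[np.pi,0,np.pi+RYAW]); bot.dwell(.25); snap("wrist","v5")
```

```text
False
t 60.7 tcp [ 403.8 -430.5    2.7] rpy [-3.141e+00  1.000e-03  3.002e+00] F [ 0.3 -1.3  0.5] op 0.622
t 61.0 tcp [ 403.9 -430.7    3. ] rpy [-3.140e+00  1.000e-03  3.002e+00] F [-0.8 -1.3  5.3] op 0.404
t 62.1 tcp [ 402.9 -429.3  148.9] rpy [ 3.140e+00 -1.000e-03  3.002e+00] F [-0.  -0.  -0.8] op 0.405
2.9759118053826574
t 64.6 tcp [585.7  38.4 207. ] rpy [-3.141  0.293  2.972] F [-0.   0.5 -0.1] op 0.406
True
t 65.9 tcp [585.4  39.4 106.8] rpy [-3.141  0.293  2.974] F [-1.  -0.1  5. ] op 0.403
dz [-0.1  0.  -0.1]
t 66.3 tcp [584.4  39.4 105.8] rpy [-3.141  0.291  2.974] F [ 0.5 -0.1  0.3] op 0.602
t 67.3 tcp [558.3  43.7 190.9] rpy [-3.141  0.29   2.974] F [-0.3  0.8  0.3] op 0.6
```

View pics/l3.png

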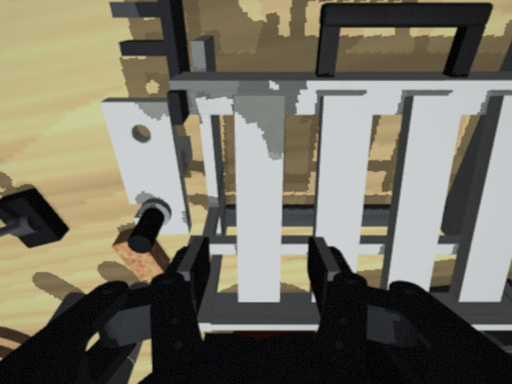

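View pics/v5.png

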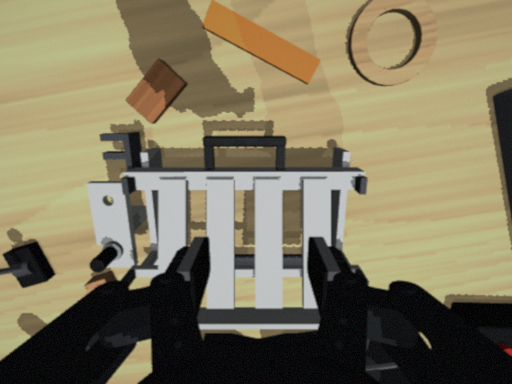

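All four strips lie across the rails behind the lip. I'll look at the toggle now.

Run:
```python
from h import *
bot.grip(0.0)
for i,p in enumerate([(520,-260,270),(500,-225,220)]):
    bot.move_ptp(p,[np.pi,0,np.pi]); bot.dwell(.25); snap("wrist",f"b{i}"); st()
snap("top","t7");snap("scene","s7")
crop("b0",200,150,330,290,5,"c17");crop("b1",150,150,280,290,5,"c18")
crop("t7",150,100,290,200,5,"c19")
```

```text
t 70.8 tcp [ 520.3 -259.3  270.2] rpy [-3.141  0.    -3.14 ] F [ 1.3 -0.  -0.3] op -0.001
t 71.5 tcp [ 500.9 -225.8  220.9] rpy [-3.141e+00  2.000e-03  3.141e+00] F [ 0.   0.  -0.4] op -0.003
```

View pics/b1.png

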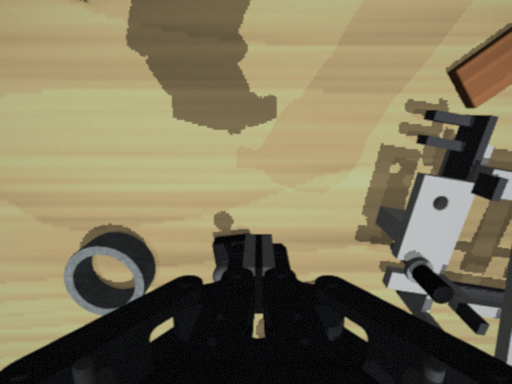

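View pics/c17.png

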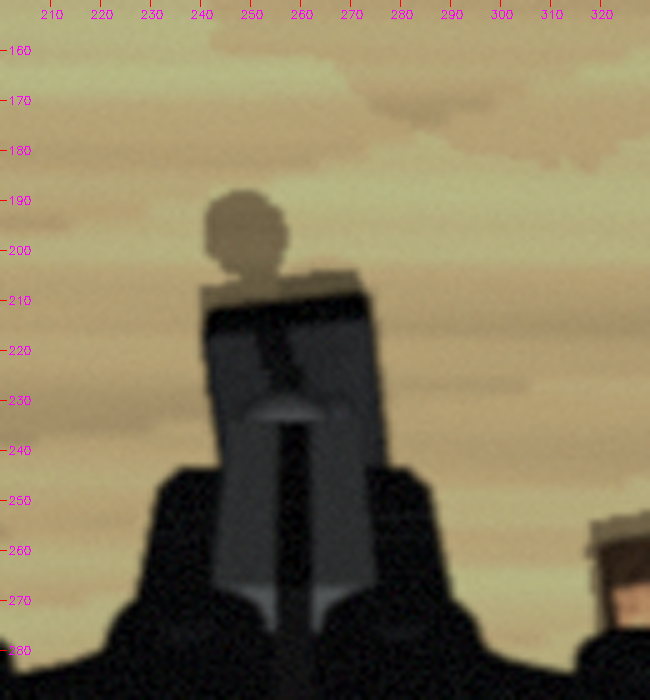

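View pics/c19.png

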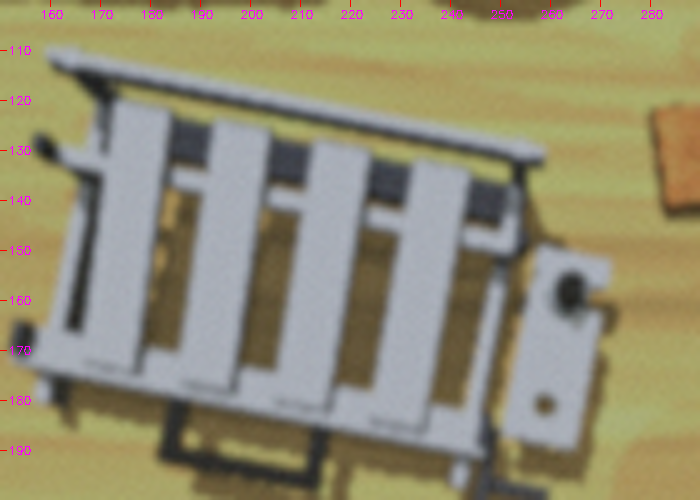

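View pics/s7.png

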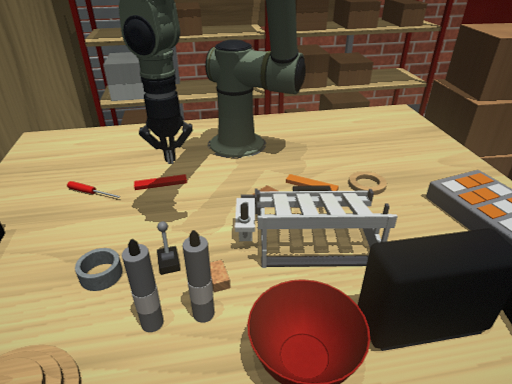

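The top view shows four parallel strips on both rails. The pin is in the notch at (264,158) and the rail is out. I'll check the ball position with a third view, then throw the lever.

Run:
```python
from h import *
X,e=tri([(load("top1"),325.5,159.8),(load("scene1"),162.3,227),(load("v0"),289,286.5)]); print(X.round(1),np.round(e,1))
d=np.array([1,.08,0]);d/=np.linalg.norm(d); B=np.array([617,-257.5,0])
P=lambda s,z: B+d*s+[0,0,z]
bot.move_ptp(P(-75,160),[np.pi,0,np.pi+.08-2*np.pi])
bot.movel(P(-75,82),max_speed=120); st()
print(bot.movel(P(8,86),max_speed=50,threshold=25)); st()
print(bot.movel(P(26,82),max_speed=30,threshold=18)); s=st(); print((s["tcp_pos"]-B)@d)
snap("scene","s8"); snap("top","t8"); crop("s8",130,200,260,300,5,"c20")
```

```text
[ 592.8 -261.1   94. ] [1.5 0.8 1.1]
t 72.8 tcp [ 542.8 -263.8   83.1] rpy [-3.141e+00  1.000e-03 -3.061e+00] F [ 0.3 -0.9  0.2] op 0.001
False
t 74.6 tcp [ 625.  -257.    86.1] rpy [-3.142  0.    -3.062] F [-0.9  1.2 -1.1] op -0.001
True
t 75.2 tcp [ 637.6 -255.5   81.4] rpy [ 3.142 -0.009 -3.062] F [-0.2  0.8  0.8] op 0.007
20.656248462891554
```

View pics/c20.png

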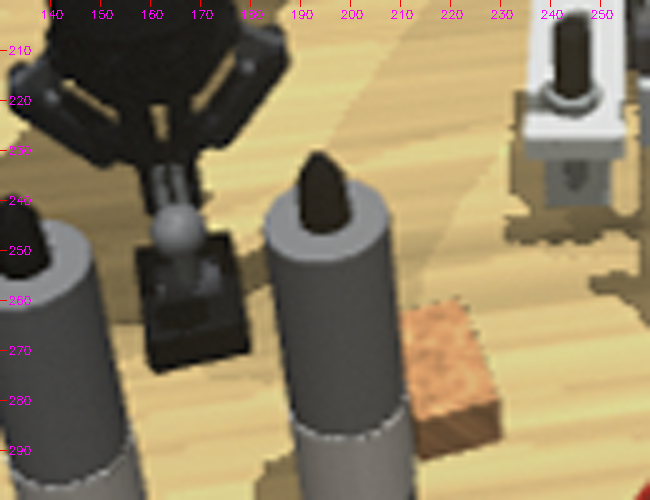

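Run:
```python
from h import *
d=np.array([1,.08,0]);d/=np.linalg.norm(d); B=np.array([617,-257.5,0])
s=bot.get_state()["tcp_pos"]
bot.movel(s-d*50,max_speed=150); q=s-d*50; bot.movel([q[0],q[1],220],max_speed=150)
bot.move_ptp([330,-200,330],[np.pi,0,np.pi]); bot.dwell(.3)
snap("top","t9");snap("scene","s9")
print(proj(load("scene1"),B+d*38+[0,0,92]),proj(load("top1"),B+d*38+[0,0,92]))
crop("t9",290,120,350,180,8,"c21");crop("s9",130,200,210,290,7,"c22")
crop("t9",150,100,290,200,5,"c23")
st()
```

```text
[164.46661885 243.92211632] [323.54467369 140.68692284]
t 78.3 tcp [ 330.2 -200.1  329.7] rpy [ 3.141e+00 -1.000e-03 -3.141e+00] F [-0.3 -0.3  0.1] op 0.001
```

View pics/c21.png

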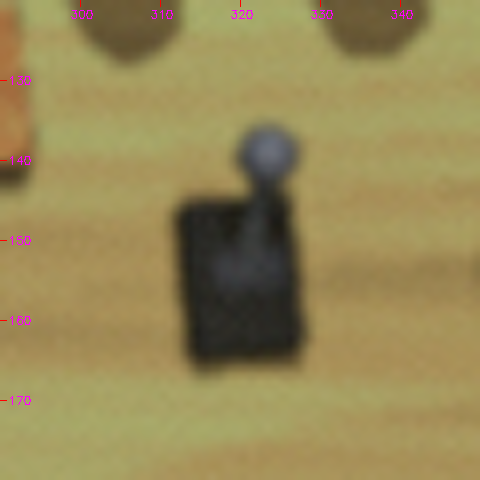

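View pics/c22.png

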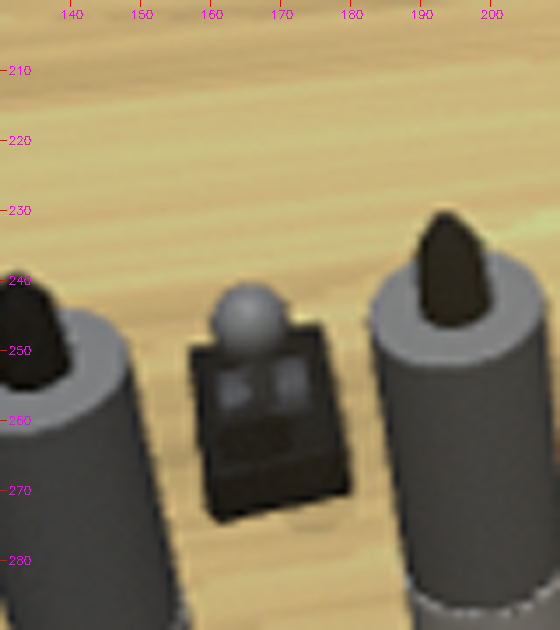

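View pics/c23.png

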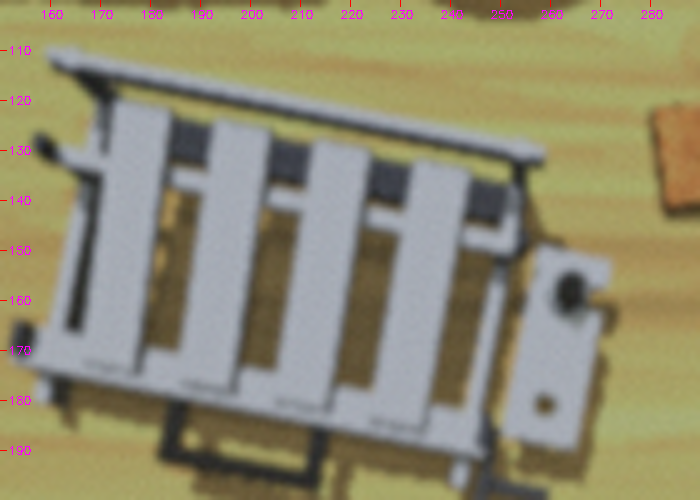

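View pics/s9.png

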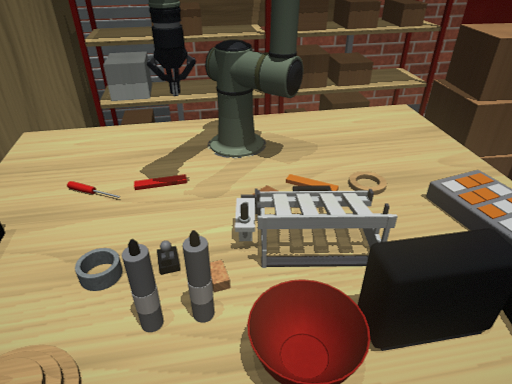

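The ball is at top (323,139), against a predicted end-of-throw position of (323.5,140.7), so the lever is fully over. The strips, pin and rail are unchanged, so I'm handing in.

Run:
```python
from h import *
print(bot.sign_off());
```

```text
the job is handed in; nothing more can be done
None
```

The job is done and handed in at about 78 s, with every step in the order asked. `sign_off` gives no verdict, so this rests on my own checks.

- **Pin:** I drew it straight up and hung it in the side notch. The collar met the lug at the same height as in the bore (TCP z 98.5). The last pictures show the pin in the notch and the bore empty.
- **Front rail:** My first pull stopped at 68 mm on the force limit, so I gripped the handle again. It did not move before the 28 N force limit tripped, and the lip measures x = -71 mm, which is fully out. The last top view still shows it out.
- **Strips:** All four white strips were there and now lie parallel across both rails, lower ends behind the lip. Each touched down within 0.2 mm of the calculated height. One was knocked about 3 cm aside during the run; I measured it again before picking it.
- **Toggle lever:** I threw it last. Two cameras show the ball at, or slightly past, its calculated end position after the arm backed off.
- **Other things on the bench:** I reached for none of them, and they look undisturbed in the last pictures.

One check disagreed: my hand-picked corners gave scattered strip heights (-18 to +18 mm). I relied instead on each strip's measured outline at 14 mm height, 171 × 37 mm, which matched from two viewpoints.

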